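# Put the transformer away in the dry jar and screw the lid home

## Task

Put the small yellow-taped transformer into the open dry jar, then close the jar: set the lid straight on the neck, turn it backwards (counter-clockwise from above) under light pressure until you feel it drop into the thread, then screw it clockwise until it is fully home on its seal. Be gentle: never lean on the lid or force it against a stop, and leave the other things on the bench where they lie.

Things in the scene. Friction and masses are not known exactly. Their poses are not given: they have to be found in the camera images.
- transformer_center (a point): Small transformer, dark core with yellow-taped winding, upright on its foot, 24 x 28 x 26 mm (x, y, z); the point is its centre, 13 mm above the foot, z up. The core, 10 mm thick in x and 28 mm wide in y, reaches the top; the winding is 22 mm wide in x, 16 in y, 7 to 22 mm above the foot. Take it across y (core; its upper 10 mm are enough) or across x (winding).
- jar_mouth (a point): Centre of the rim of the open clear jar, z up its axis. Rim 52 mm above the bench, mouth 44.8 mm inside, neck 48.8 mm outside; the neck stands 18 mm above a shoulder 66 mm across. Foam floor 39 mm below the rim. The jar is clamped to the bench by a 100 x 100 mm plate and does not move; a clamp ear reaches 51 mm from the axis, below 18 mm height.
- stop_ribs: Upright ribs ending the jar's thread; origin on the jar's axis at bench height. Thread: four equal ridges round the neck, 56 mm across, 3 mm thick, starting 4 mm below the rim, each falling 3 mm clockwise (from above) over 65 degrees to a rib 5 degrees wide, as high as the ridge's start; then a 20 degree gap. Where they stand round the axis is not known; the axes do not tell it.
- gasket (a joint): Stiff rubber seal ring on the jar's rim; how far it is pressed down, m. Free (0) it stands 3 mm above the rim; it springs back, pushing with 4 N when first touched and 17 N at about 0.002, with the lid home.
- lid_center (a point): Black ribbed screw lid lying top up on the bench, 64 mm diameter, 17.6 mm tall, top 3 mm thick, 45 g; the point is on its axis half-way up, 8.8 mm above its lower edge; z up. Over the neck it has 1.2 mm of play all round. The point is 1.5 to 5 mm above the rim while the lid rides on the ridges, about 3 mm below the rim after the drop onto the seal, and 4.8 mm below it when home.
- lid_lugs (a point): Centre of the lid's lower edge. Inside are four lugs at quarter turns, 10 degrees wide, 4 mm tall, 51 mm across their tips; where they stand is hidden. Turned counter-clockwise the lid climbs up to 3 mm, then drops within 85 degrees in all, and a rib stops it turning on. Clockwise it is then drawn home in 55 to 70 degrees, to a firm stop. Turning back takes under 0.15 N m, screwing 0.1 to 0.3.
- tape_roll: Roll of black tape lying flat, 73 mm diameter, 19 mm tall, with a white hole; bystander; origin at the centre of its underside.
- toroid_choke: Ring-shaped copper-wound choke, 54 x 71 x 18 mm; bystander; origin at the underside.
- flux_tin: Small round tin with its own lid on, 59 mm diameter, 18 mm tall; bystander; origin at the centre of its underside.
- cutters_red: Cutters with red handles lying flat, 49 x 158 x 12 mm; bystander; origin at the underside.
There are look-alikes about, which are no part of the job. What is shaped like the part that bears lid_center but blue is not meant. Of the things that look like the part that bears transformer_center, the larger one is meant.

How it is judged:
By the outcome, as a careful person would: the job done as asked, in the order asked, and still so for the second after the job is handed in, with the robot touching nothing.
It also fails if it takes over 70 s, if anything falls off the work surface, if the arm or the gripper's body presses on something with over 40 N, if the wrist force passes 120 N, or if a joint passes its speed limit or range.

## Robot

A 6-joint arm with a two-finger parallel gripper is mounted at the origin on a cart in front of the work surface, level with it; the furniture and walls round the work are solid. World frame = base frame: x ahead of the robot, y to its left, z up, the work surface at z = 0. Lengths are in mm, angles in rad, forces in N, time in s.
With the tool pointing down it reaches from about 275 to 750 mm from the base axis. Payload 10.2 kg.
Tool frame: the origin (TCP) lies midway between the tips of the shut fingers; the grasp point (between the pads) lies 19 mm behind it; z points along the fingers, y is the line along which they close (so a half turn about z gives the same grasp; the last joint's range is limited). The gripper opens to 85 mm and grips with 20 to 120 N. Pads are 22 mm wide; open, the fingers measure 114 mm over their backs; the gripper's body (76 mm by 85 mm) begins 54 mm behind the grasp point. The pads swing forward as they close: fully open they stand 13 mm farther back than shut.
Start: joints at [-1.551, 0.313, 1.498, -0, 1.331, -0.223], TCP at [126.208, -509.61, 231.294] pointing down, gripper open.
Joint ranges: [-2.94, 2.94], [-0.97, 2.17], [0.19, 2.56], [-1.23, 4.37], [0.02, 3.11], [-2.88, 2.88]. Speed limits (rad/s): [2.39, 2.39, 3.01, 3.14, 3.14, 3.14].

## Interface

Orientations are given as a unit quaternion [w, x, y, z].
In Python, from rig import sense, capture, finish_job, find_in, place_of gives the robot as it stands. The module is installed in compiled form; this text tells all that it offers.
- The arm moves only by the shell command python3 -m jog 'ROWS' [FORCE]. ROWS is JSON, a list of rows, each an object of numbers: "tx", "ty", "tz": the shift along the tool's x, y, z in mm; "ax", "ay", "az": the turn, a rotation vector about the tool's x, y, z in rad; "jaw": the closure, from -1 (fully open) to 1 (shut), so that 0 is half open. In form: [{"tx": .., "ty": .., "tz": .., "ax": .., "ay": .., "az": .., "jaw": ..}, ...]. A call has 1 to 5 rows; each row shifts and turns the commanded pose from where the row before left it, along the tool's axes as they then stand; what a row does not reach is not made up. A row lasts 1/8 s, in which the tool goes at most 62.5 mm and 10.7 degrees, less where a joint would pass 70% of its speed; a pose out of reach is approached as far as the arm can. A call with a gripper value outside its range is refused whole. The fingers move at their own pace and stop on an object; FORCE is the grip in N (left out, the last holds). Time passes only in rows, so rows that do not move let the fingers close. It gives the time, the measured TCP pose, the force, the opening and the grip force at its end, in the units of the state.
- sense(): the state, without advancing time (a new reading comes with each control period).
- capture(name): name is "scene" or "side" or "wrist"; returns a dict with "color" (420x560x3 uint8, red, green, blue), "depth" (420x560 float32, mm along the optical axis (not along the pixel's ray), 0 where there is no reading), "fx", "fy", "cx", "cy" (pixels), "camera_from_world" (4x4, takes a point from world to camera coordinates); the wrist camera has in their place "mount" (4x4, takes a point from camera to tool coordinates, whose origin is the TCP and whose axes are the flange's). Camera axes: x right, y up, looking along -z (the intrinsics and any distortion apply to the point x, -y, -z); pixel columns grow to the right and rows downward; lengths in mm; the calibration is good to about 2 mm. A picture is of the moment at which its call begins: read the wrist's pose just before it.
- finish_job(): hands the job in; it is judged then, once.
Trained networks look in the newest picture that a camera, given by its name, has taken for a name from the list of things; names that differ only in an ending like _2 or _b are one class to them, and where a whole thing is asked for, a point or a joint stands for the part that bears it (a point fixed in the world has none). Each returns a list of dicts, best first, with "conf" (0 to 1); they miss things now and then, are a little off and sometimes report something else, mostly with a low value. They report only what shows in the picture. A call takes as long as a camera call. They do not tell look-alikes from the thing itself.
- find_in(query, camera): "centre" ([column, row] in pixels, amid what is visible of it).
- place_of(query, camera): "centre" ([column, row] in pixels: a listed point, or the origin of a listed thing).
The state is a dict: "time_s": time; "joints": joint angles; "dq": joint speeds; "tau": joint torques, N m; "eef_pos": TCP position; "ee_rot": TCP orientation; "force": force on the tool from outside, world axes, zero at the start; "wrist_torque": the same for the moment, N m; "grip_width": opening from 0.0 (shut) to 1.0 (fully open); "grip_force": force on a finger pad.
Only numpy, scipy, OpenCV 4.12 (cv2) and the standard library are available. Lean on these libraries where they do the work, as an engineer would, in place of code of your own. Each camera call takes 0.05 s, during which the arm holds its last target. There are 200 camera calls.

## Working session

There is one attempt and no reset: what is moved stays moved. The work goes in short steps, Python scripts to look and compute and a shell command to move; the robot and the scene stay as the last step left them, time stands still between calls to the robot, and variables do not carry over. Pictures are saved under pics/ and viewed, at most 12 in all, crops included, and the job is handed in when it is done.

```bash
mkdir -p pics; cat > h.py <<'E'
import numpy as np, cv2
from rig import *
from scipy.spatial.transform import Rotation as R
def T_tool():
    s=sense(); T=np.eye(4); q=s["ee_rot"]; T[:3,:3]=R.from_quat([q[1],q[2],q[3],q[0]]).as_matrix(); T[:3,3]=s["eef_pos"]; return T
def cap(name):
    Tt=T_tool(); c=capture(name)
    c["wc"]=Tt@np.array(c["mount"]) if "mount" in c else np.linalg.inv(np.array(c["camera_from_world"]))
    return c
def ray(c,px):
    d=np.array([(px[0]-c["cx"])/c["fx"],-(px[1]-c["cy"])/c["fy"],-1.]); return c["wc"][:3,3],c["wc"][:3,:3]@d
def at_z(c,px,z):
    o,d=ray(c,px); return o+d*(z-o[2])/d[2]
def at_depth(c,px):
    o,d=ray(c,px); return o+d*c["depth"][int(px[1]),int(px[0])]
def save(c,n): cv2.imwrite(f"pics/{n}.png",c["color"][:,:,::-1])
E
python3 - <<'E'
from h import *
np.set_printoptions(precision=1,suppress=True)
print(sense())
for n in ["scene","side","wrist"]:
    c=cap(n); save(c,n+"0"); print(n,c["fx"],[k for k in c],"campos",c["wc"][:3,3])
    for q in ["transformer_center","jar_mouth","lid_center","tape_roll","flux_tin","toroid_choke","cutters_red","stop_ribs"]:
        for r in place_of(q,n)[:4]:
            print(q,np.array(r["centre"]),round(r["conf"],2),at_depth(c,r["centre"]) if 0<=r["centre"][0]<560 and 0<=r["centre"][1]<420 else "")
a=[cv2.imread(f"pics/{n}0.png") for n in ["scene","side"]]
E
```

```text
{'time_s': 0.0, 'joints': array([-1.6,  0.3,  1.5,  0. ,  1.3, -0.2]), 'dq': array([ 0.,  0.,  0., -0.,  0., -0.]), 'tau': array([  0. , -41.2, -26. ,   0. ,   0. ,   0. ]), 'eef_pos': array([ 126.2, -509.3,  230.7]), 'ee_rot': array([-0. ,  1. ,  0.1,  0. ]), 'force': array([ 0.5,  0.4, -0. ]), 'wrist_torque': array([-0. ,  0.1, -0. ]), 'grip_force': 0.0, 'grip_width': 0.9961783122657416}
scene 447.7313802963734 ['color', 'depth', 'fx', 'fy', 'cx', 'cy', 'camera_from_world', 'wc'] campos [ -93.5 -290.9  965.3]
lid_center [212.8 200.9] 0.73 [472.8 346.5  15.2]
lid_center [190.1 180.2] 0.53 [494.4 453.6  16.5]
tape_roll [260.2 163.7] 0.58 [152.2 -91.7 659.7]
tape_roll [208.8 202.6] 0.25 [461. 351.  16.]
flux_tin [407.7 238.5] 0.62 [ 681.2 -154.4    1.5]
cutters_red [404.  237.6] 0.63 [ 679.  -145.     0.5]
cutters_red [210.  198.6] 0.55 [474.  357.9  16.5]
side 434.8021738674594 ['color', 'depth', 'fx', 'fy', 'cx', 'cy', 'camera_from_world', 'wc'] campos [ 569.6 -702.6  445.5]
transformer_center [342.6 248.3] 0.73 [674.7  71.   13.8]
transformer_center [235.3 289.9] 0.66 [476.4 -92.1  25. ]
transformer_center [209.9 275.2] 0.51 [417.7 -10.3   1.6]
jar_mouth [269.9 211.8] 0.8 [523.5 183.5  44.4]
lid_center [265.5 182.1] 0.69 [499.4 448.2  16.6]
lid_center [294.2 183.1] 0.57 [580.1 432.7  19. ]
tape_roll [209.1 248.8] 0.74 [405.6  60.1  18.9]
tape_roll [332.9 203.7] 0.56 [675.8 300.5  13.2]
flux_tin [206.3 247.8] 0.82 [399.5  63.1  19.5]
flux_tin [253.7 194.2] 0.64 [473.5 351.3  19.1]
toroid_choke [333.6 204.8] 0.62 [677.4 298.   11.3]
toroid_choke [343.3 248.8] 0.53 [676.1  70.8  12.8]
wrist 324.38358823957265 ['color', 'depth', 'fx', 'fy', 'cx', 'cy', 'mount', 'wc'] campos [ 206.9 -489.6  375. ]
```

View pics/side0.png

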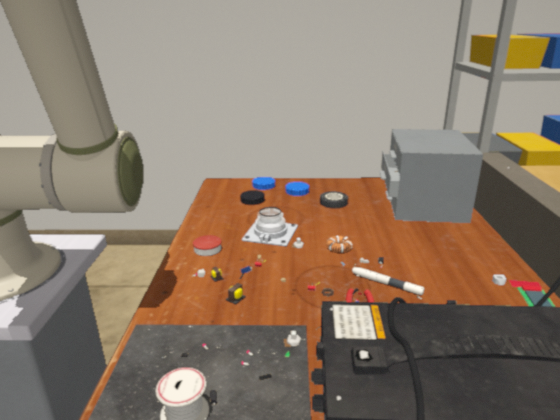

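View pics/scene0.png

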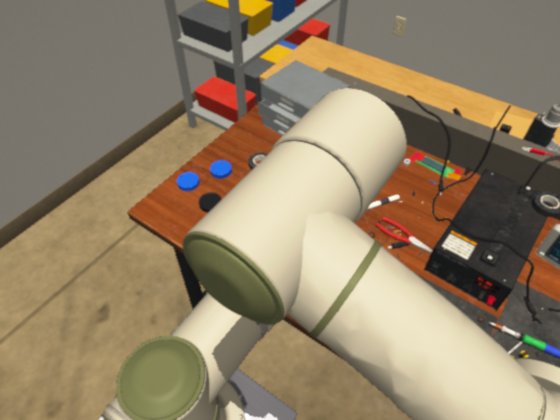

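The side picture shows two transformers: a larger one at (235,292) and a smaller one at (216,273). It also shows the jar at (270,222), the black lid at (253,197), blue lids at (264,182) and (297,187), the black tape roll with its white hole at (334,199), and the red tin at (207,244). In the scene view the arm hides most of the bench. The larger transformer at (235,292) and the black lid at (253,197) are the ones meant. I'll check the transformer in a close crop.

```bash
python3 - <<'E'
from h import *
np.set_printoptions(precision=3,suppress=True)
c=cap("wrist"); print(c["mount"]); print(T_tool())
a=cv2.imread("pics/side0.png")[170:310,180:360]; cv2.imwrite("pics/crop.png",cv2.resize(a,None,fx=4,fy=4,interpolation=cv2.INTER_CUBIC))
s=cap("side")
for p in [(235,300),(216,280)]: print(at_z(s,p,0))
for p in [(235,290),(216,272)]: print(at_z(s,p,13))
E
```

```text
[[  -0.001    0.947    0.322   83.114]
 [   1.       0.       0.002   -0.005]
 [   0.002    0.322   -0.947 -143.682]
 [   0.       0.       0.       1.   ]]
[[   0.971    0.24    -0.     126.193]
 [   0.24    -0.971   -0.    -509.615]
 [  -0.       0.      -1.     231.294]
 [   0.       0.       0.       1.   ]]
[473.757 -85.941   0.   ]
[431.305 -24.145   0.   ]
[473.209 -74.976  13.   ]
[431.185 -17.242  13.   ]
```

View pics/crop.png

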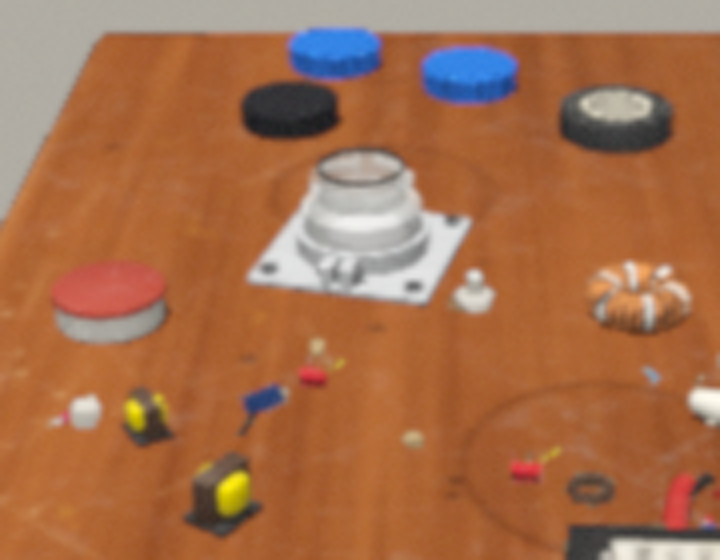

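The crop confirms the larger transformer at side (235,292), against the smaller one at (216,273). The lid meant is the black one at (253,197). I'll move the wrist camera over the transformer.

```bash
python3 -m jog '[{"tx":37,"ty":-27.5,"jaw":-1},{"tx":37,"ty":-27.5,"jaw":-1},{"tx":37,"ty":-27.5,"jaw":-1},{"tx":37,"ty":-27.5,"jaw":-1},{"tx":37,"ty":-27.5,"jaw":-1}]' 30
python3 -m jog '[{"tx":37,"ty":-27.5,"jaw":-1},{"tx":37,"ty":-27.5,"jaw":-1},{"tx":37,"ty":-27.5,"jaw":-1},{"tx":37,"ty":-27.5,"jaw":-1},{"tx":37,"ty":-27.5,"jaw":-1}]'
python3 -m jog '[{"tx":37,"ty":-27.5,"jaw":-1},{"tx":34,"ty":-26.5,"jaw":-1},{"az":0.12,"tz":15,"jaw":-1},{"az":0.12,"tz":15,"jaw":-1},{"jaw":-1}]'
python3 - <<'E'
from h import *
np.set_printoptions(precision=2,suppress=True)
c=cap("wrist"); save(c,"w1"); print(T_tool())
for n in ["wrist","scene","side"]:
  if n!="wrist": c=cap(n)
  for q in ["transformer_center","jar_mouth","lid_center","stop_ribs"]:
    for r in place_of(q,n)[:3]: print(n,q,np.array(r["centre"]),r["conf"],at_z(c,r["centre"],{"t":13,"j":52,"l":8.8,"s":0}[q[0]]),at_depth(c,r["centre"]))
E
```

```text
[[   0.97    0.24    0.    126.2 ]
 [   0.24   -0.97    0.   -509.61]
 [   0.     -0.     -1.    231.3 ]
 [   0.      0.      0.      1.  ]]
scene lid_center [221.1 167.9] 0.91 [592.08 418.34   8.8 ] [589.28 415.45  12.71]
scene lid_center [211.1 197.1] 0.56 [484.72 364.37   8.8 ] [481.45 360.66  14.21]
scene lid_center [189.2 182. ] 0.55 [492.26 456.76   8.8 ] [487.94 451.24  15.85]
side transformer_center [233.3 291.1] 0.68 [470.65 -78.28  13.  ] [473.36 -95.41  24.87]
side transformer_center [216.5 273. ] 0.62 [432.65 -20.67  13.  ] [433.95 -27.17  17.12]
side jar_mouth [272.8 211.7] 0.59 [530.75 167.16  52.  ] [529.82 187.85  42.64]
side lid_center [263.9 184. ] 0.62 [494.32 453.75   8.8 ] [496.12 426.05  19.26]
side lid_center [253.3 197.4] 0.61 [471.78 354.4    8.8 ] [473.99 330.57  18.64]schema error: expected keys tx, ty, tz, ax, ay, az, jaw
schema error: expected keys tx, ty, tz, ax, ay, az, jaw
schema error: expected keys tx, ty, tz, ax, ay, az, jaw
```

View pics/w1.png

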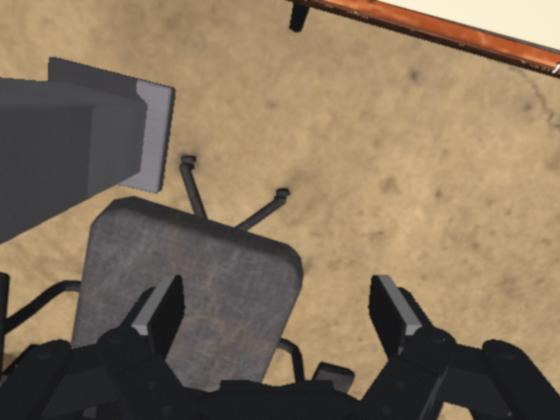

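The wrist view shows the floor and a stool, so the arm has not moved. Every row needs all seven keys.

```bash
python3 -m jog '[{"tx":37,"ty":-27.5,"tz":0,"ax":0,"ay":0,"az":0,"jaw":-1},{"tx":37,"ty":-27.5,"tz":0,"ax":0,"ay":0,"az":0,"jaw":-1},{"tx":37,"ty":-27.5,"tz":0,"ax":0,"ay":0,"az":0,"jaw":-1},{"tx":37,"ty":-27.5,"tz":0,"ax":0,"ay":0,"az":0,"jaw":-1},{"tx":37,"ty":-27.5,"tz":0,"ax":0,"ay":0,"az":0,"jaw":-1}]' 30
python3 -m jog '[{"tx":37,"ty":-27.5,"tz":0,"ax":0,"ay":0,"az":0,"jaw":-1},{"tx":37,"ty":-27.5,"tz":0,"ax":0,"ay":0,"az":0,"jaw":-1},{"tx":37,"ty":-27.5,"tz":0,"ax":0,"ay":0,"az":0,"jaw":-1},{"tx":37,"ty":-27.5,"tz":0,"ax":0,"ay":0,"az":0,"jaw":-1},{"tx":37,"ty":-27.5,"tz":0,"ax":0,"ay":0,"az":0,"jaw":-1}]'
python3 -m jog '[{"tx":37,"ty":-27.5,"tz":0,"ax":0,"ay":0,"az":0,"jaw":-1},{"tx":34,"ty":-26.5,"tz":0,"ax":0,"ay":0,"az":0,"jaw":-1},{"tx":0,"ty":0,"tz":15,"ax":0,"ay":0,"az":0.12,"jaw":-1},{"tx":0,"ty":0,"tz":15,"ax":0,"ay":0,"az":0.12,"jaw":-1},{"tx":0,"ty":0,"tz":0,"ax":0,"ay":0,"az":0,"jaw":-1}]'
python3 - <<'E'
from h import *
np.set_printoptions(precision=2,suppress=True)
c=cap("wrist"); save(c,"w1"); print(T_tool())
for n in ["wrist","scene"]:
  if n!="wrist": c=cap(n)
  for q in ["transformer_center","jar_mouth","lid_center","stop_ribs"]:
    for r in place_of(q,n)[:3]: print(n,q,np.array(r["centre"]),r["conf"],at_z(c,r["centre"],{"t":13,"j":52,"l":8.8,"s":0}[q[0]]),at_depth(c,r["centre"]))
E
```

```text
time_s: 2.82
eef_pos: [273.5, -330.5, 231.4]
ee_rot: [0.0, 0.993, 0.121, 0.0]
force: [0.9, -0.2, -0.2]
grip_width: 1.0
grip_force: 0.0
time_s: 3.45
eef_pos: [420.1, -152.5, 231.5]
ee_rot: [0.0, 0.993, 0.121, 0.0]
force: [-0.1, -1.2, 0.1]
grip_width: 1.002
grip_force: 0.0
time_s: 4.08
eef_pos: [474.8, -84.0, 200.6]
ee_rot: [-0.0, 1.0, 0.002, -0.001]
force: [0.4, 0.1, 0.4]
grip_width: 0.999
grip_force: 0.0
[[  1.     0.01  -0.   475.16]
 [  0.01  -1.     0.   -84.26]
 [ -0.    -0.    -1.   201.43]
 [  0.     0.     0.     1.  ]]
wrist transformer_center [215.8 220. ] 0.95 [434.35 -17.59  13.  ] [436.31 -18.64  18.24]
wrist transformer_center [277.5 186.5] 0.8 [472.22 -84.65  13.  ] [475.69 -84.62  26.36]
wrist lid_center [ 34.8 137.5] 0.47 [521.44 162.07   8.8 ] [525.75 133.23  48.15]
wrist stop_ribs [ 33.8 137.6] 0.62 [520.37 169.58   0.  ] [525.55 134.87  47.16]
scene transformer_center [310.5 277.7] 0.4 [423.82 -13.24  13.  ] [423.88 -13.2   12.88]
scene jar_mouth [276.9 210. ] 0.73 [525.6  161.31  52.  ] [550.61 179.57  15.11]
scene jar_mouth [344.8 277.3] 0.54 [450.46 -89.66  52.  ] [468.4  -83.03  21.89]
scene lid_center [213.1 198.1] 0.89 [485.15 357.17   8.8 ] [481.5  353.08  14.84]
```

View pics/w1.png

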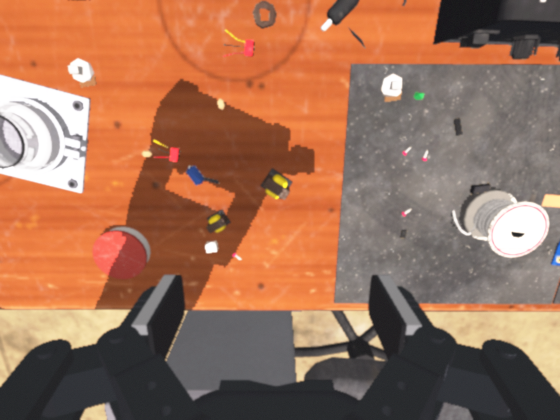

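The wrist picture shows the larger transformer at (277,185), rotated, the smaller one at (217,221), and part of the jar at (20,140). I'll get the core's position and yaw from depth.

```bash
cat >> h.py <<'E'
def cloud(c):
    v,u=np.mgrid[0:420,0:560]; d=c["depth"]
    P=np.stack([(u-c["cx"])/c["fx"],-(v-c["cy"])/c["fy"],-np.ones_like(d)],-1)*d[...,None]
    P=P@c["wc"][:3,:3].T+c["wc"][:3,3]; P[d==0]=np.nan; return P
E
python3 - <<'E'
from h import *
np.set_printoptions(precision=2,suppress=True)
c=cap("wrist"); P=cloud(c); near=np.hypot(P[...,0]-474,P[...,1]+84)<25
print("floor",np.nanmedian(P[150:200,310:335,2]))
for lo,hi in [(23,32),(4,32)]:
    m=near&(P[...,2]>lo)&(P[...,2]<hi); Q=P[m].astype(np.float32); r=cv2.minAreaRect(Q[:,:2].copy()); print(m.sum(),Q.mean(0),r)
    w,V=np.linalg.eigh(np.cov(Q[:,:2].T)); print(w**.5,V[:,1],np.degrees(np.arctan2(V[1,1],V[0,1])))
cv2.imwrite("pics/c1.png",cv2.resize(c["color"][150:225,200:320,::-1],None,fx=6,fy=6,interpolation=cv2.INTER_CUBIC))
E
```

```text
floor 1.162272610508012
297 [473.25 -83.45  25.46] ((472.9231872558594, -83.49659729003906), (26.98406410217285, 17.218292236328125), 57.03110122680664)
[3.58 7.58] [0.56 0.83] 56.049012965764966
556 [475.23 -83.76  20.78] ((473.0421447753906, -83.54755401611328), (27.02684783935547, 23.071252822875977), 56.459678649902344)
[5.91 7.6 ] [0.49 0.87] 60.86027472227049
```

View pics/c1.png

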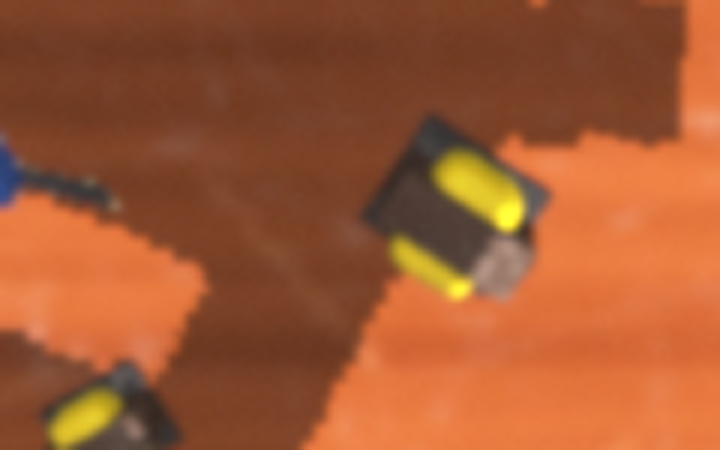

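The crop shows the larger transformer's core running from upper left to lower right. Depth puts it at (473,-83.5), top at about 26 mm, long axis 57° from x. Size and height match the description. I'll grasp it across the core, with a turn of az ≈ +0.57.

```bash
python3 -m jog '[{"tx":-2,"ty":-1,"tz":0,"ax":0,"ay":0,"az":0,"jaw":-1},{"tx":0,"ty":0,"tz":30,"ax":0,"ay":0,"az":0.18,"jaw":-1},{"tx":0,"ty":0,"tz":40,"ax":0,"ay":0,"az":0.18,"jaw":-1},{"tx":0,"ty":0,"tz":40,"ax":0,"ay":0,"az":0.18,"jaw":-0.5},{"tx":0,"ty":0,"tz":30,"ax":0,"ay":0,"az":0.03,"jaw":-0.2}]' 40
python3 -m jog '[{"tx":0,"ty":0,"tz":20,"ax":0,"ay":0,"az":0,"jaw":-0.2},{"tx":0,"ty":0,"tz":10,"ax":0,"ay":0,"az":0,"jaw":-0.2},{"tx":0,"ty":0,"tz":0,"ax":0,"ay":0,"az":0,"jaw":-0.2}]'
python3 - <<'E'
from h import *
np.set_printoptions(precision=2,suppress=True)
c=cap("wrist"); save(c,"w2"); print(T_tool(),sense()["grip_width"],sense()["force"])
E
```

```text
time_s: 5.25
eef_pos: [472.7, -83.0, 59.9]
ee_rot: [-0.0, 0.96, -0.281, -0.001]
force: [0.5, 0.1, -0.5]
grip_width: 0.611
grip_force: 0.0
time_s: 5.62
eef_pos: [473.1, -83.2, 31.3]
ee_rot: [-0.0, 0.96, -0.28, -0.0]
force: [0.4, 0.5, -0.0]
grip_width: 0.601
grip_force: 0.0
[[  0.84  -0.54   0.   473.42]
 [ -0.54  -0.84  -0.   -83.34]
 [  0.    -0.    -1.    31.75]
 [  0.     0.     0.     1.  ]] 0.598797197528118 [-0.09  0.45  0.46]
```

View pics/w2.png

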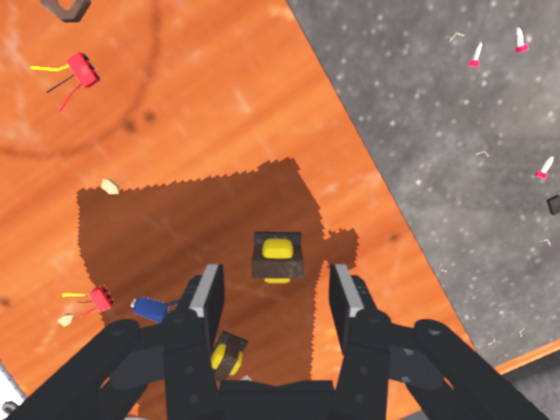

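The wrist picture shows the transformer square between the fingers at (277,262), with its core along the closing line. I'll descend and close.

```bash
python3 -m jog '[{"tx":0,"ty":0,"tz":12,"ax":0,"ay":0,"az":0,"jaw":-0.2},{"tx":0,"ty":0,"tz":8,"ax":0,"ay":0,"az":0,"jaw":-0.2},{"tx":0,"ty":0,"tz":0,"ax":0,"ay":0,"az":0,"jaw":1},{"tx":0,"ty":0,"tz":0,"ax":0,"ay":0,"az":0,"jaw":1},{"tx":0,"ty":0,"tz":0,"ax":0,"ay":0,"az":0,"jaw":1}]' 40
python3 -m jog '[{"tx":0,"ty":0,"tz":-20,"ax":0,"ay":0,"az":0,"jaw":1},{"tx":0,"ty":0,"tz":-40,"ax":0,"ay":0,"az":0,"jaw":1},{"tx":0,"ty":0,"tz":-45,"ax":0,"ay":0,"az":0,"jaw":1},{"tx":0,"ty":0,"tz":-45,"ax":0,"ay":0,"az":0,"jaw":1},{"tx":0,"ty":0,"tz":0,"ax":0,"ay":0,"az":0,"jaw":1}]'
```

```text
time_s: 6.3
eef_pos: [473.3, -83.3, 11.5]
ee_rot: [0.0, 0.96, -0.28, 0.0]
force: [-0.1, -0.8, -0.8]
grip_width: 0.3
grip_force: 39.3
time_s: 6.92
eef_pos: [474.5, -83.8, 164.3]
ee_rot: [0.0, 0.96, -0.28, 0.003]
force: [-0.2, 0.8, -1.6]
grip_width: 0.302
grip_force: 39.4
```

```bash
python3 -m jog '[{"tx":-18,"ty":-34,"tz":-5,"ax":0,"ay":0,"az":0,"jaw":1},{"tx":-18,"ty":-34,"tz":-5,"ax":0,"ay":0,"az":0,"jaw":1},{"tx":-18,"ty":-34,"tz":-5,"ax":0,"ay":0,"az":0,"jaw":1},{"tx":-18,"ty":-34,"tz":-5,"ax":0,"ay":0,"az":0,"jaw":1},{"tx":-18,"ty":-34,"tz":0,"ax":0,"ay":0,"az":0,"jaw":1}]'
python3 -m jog '[{"tx":0,"ty":0,"tz":0,"ax":0,"ay":0,"az":-0.16,"jaw":1},{"tx":0,"ty":0,"tz":0,"ax":0,"ay":0,"az":-0.16,"jaw":1},{"tx":0,"ty":0,"tz":0,"ax":0,"ay":0,"az":-0.16,"jaw":1},{"tx":0,"ty":0,"tz":0,"ax":0,"ay":0,"az":-0.09,"jaw":1},{"tx":0,"ty":0,"tz":0,"ax":0,"ay":0,"az":0,"jaw":1}]'
python3 - <<'E'
from h import *
np.set_printoptions(precision=2,suppress=True)
c=cap("wrist"); save(c,"w3"); print(T_tool())
P=cloud(c)
for n in ["wrist","side","scene"]:
  if n!="wrist": c=cap(n)
  for q in ["jar_mouth","lid_center","gasket"]:
    for r in (place_of if q!="gasket" else find_in)(q,n)[:3]: print(n,q,np.array(r["centre"]),r["conf"],at_z(c,r["centre"],{"g":54,"j":52,"l":8.8,"s":0}[q[0]]),at_depth(c,r["centre"]))
near=np.hypot(P[...,0]-527,P[...,1]-165)<45
h=np.histogram(P[near][:,2],bins=np.arange(0,64,3)); print(h)
for lo,hi in [(50,60),(53,60)]:
  m=near&(P[...,2]>lo)&(P[...,2]<hi); Q=P[m].astype(np.float32)
  if len(Q)>5: print(len(Q),Q.min(0),Q.max(0),cv2.minEnclosingCircle(Q[:,:2].copy()))
E
```

```text
time_s: 7.55
eef_pos: [488.3, 109.7, 180.4]
ee_rot: [0.0, 0.96, -0.28, -0.001]
force: [-0.3, -0.6, -0.5]
grip_width: 0.299
grip_force: 39.5
time_s: 8.18
eef_pos: [488.2, 108.5, 180.2]
ee_rot: [-0.0, 1.0, 0.001, -0.001]
force: [0.7, 0.1, -0.5]
grip_width: 0.303
grip_force: 39.5
[[  1.     0.    -0.   488.26]
 [  0.    -1.    -0.   108.46]
 [ -0.     0.    -1.   180.43]
 [  0.     0.     0.     1.  ]]
wrist jar_mouth [212.9 161.8] 0.57 [522.33 162.28  52.  ] [515.55 169.66  14.59]
wrist lid_center [ 37.4 211.9] 0.71 [462.48 354.53   8.8 ] [466.3  345.92  19.83]
wrist gasket [186. 171.] 0.57 [514.86 185.07  54.  ] [515.22 184.58  55.73]
side jar_mouth [268.9 213.2] 0.92 [522.52 159.28  52.  ] [521.06 185.87  39.86]
side lid_center [262.5 180.8] 0.65 [488.83 479.99   8.8 ] [490.28 458.68  16.67]
side lid_center [294.8 188.6] 0.58 [581.66 416.78   8.8 ] [581.43 395.39  17.14]
side lid_center [250.6 193.9] 0.54 [462.61 379.09   8.8 ] [464.35 361.49  15.9 ]
side gasket [270.3 218.5] 0.63 [526.91 127.91  54.  ] [526.38 138.08  49.21]
scene jar_mouth [277.1 209.2] 0.72 [528.17 162.5   52.  ] [549.03 177.71  21.36]
scene lid_center [210.9 199.1] 0.9 [478.62 359.77   8.8 ] [473.29 353.71  17.71]
scene lid_center [222.6 169.9] 0.58 [588.14 409.04   8.8 ] [584.26 405.06  14.24]
scene lid_center [210.9 203.1] 0.44 [467.22 349.76   8.8 ] [459.81 341.29  21.45]
(array([   0,  618, 1095,   31, 1564,  350,  609,   26,   19,   29,  180,
        702,  159,   78,   88,  379,  338,  161,  341,   42,    0]), array([ 0,  3,  6,  9, 12, 15, 18, 21, 24, 27, 30, 33, 36, 39, 42, 45, 48,
       51, 54, 57, 60, 63]))
598 [495.46 137.    50.01] [549.81 189.81  58.08] ((522.5787353515625, 162.8134765625), 27.39308738708496)
435 [499.28 138.9   53.  ] [547.12 186.69  58.08] ((522.895263671875, 162.83181762695312), 24.254793167114258)
```

View pics/w3.png

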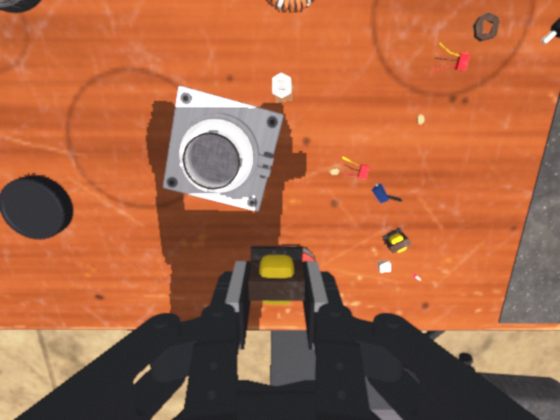

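The wrist picture shows the jar's mouth at (212,160), the black lid at (36,207), and the transformer held straight at (277,275). Depth fits the rim as a circle of radius 24.3 at (522.7,162.8), z ≈ 55, which agrees with the neck and seal. I'll lower the transformer in and let go.

```bash
python3 -m jog '[{"tx":17.2,"ty":-27.2,"tz":20,"ax":0,"ay":0,"az":0,"jaw":1},{"tx":17.2,"ty":-27.2,"tz":20,"ax":0,"ay":0,"az":0,"jaw":1},{"tx":0,"ty":0,"tz":30,"ax":0,"ay":0,"az":0,"jaw":1},{"tx":0,"ty":0,"tz":25,"ax":0,"ay":0,"az":0,"jaw":1},{"tx":0,"ty":0,"tz":0,"ax":0,"ay":0,"az":0,"jaw":1}]'
python3 -m jog '[{"tx":0,"ty":0,"tz":15,"ax":0,"ay":0,"az":0,"jaw":1},{"tx":0,"ty":0,"tz":12,"ax":0,"ay":0,"az":0,"jaw":1},{"tx":0,"ty":0,"tz":2,"ax":0,"ay":0,"az":0,"jaw":1},{"tx":0,"ty":0,"tz":0,"ax":0,"ay":0,"az":0,"jaw":1}]'
```

```text
time_s: 9.4
eef_pos: [522.0, 162.9, 85.0]
ee_rot: [0.0, 1.0, 0.001, -0.002]
force: [0.1, 0.6, -0.3]
grip_width: 0.3
grip_force: 39.6
time_s: 9.9
eef_pos: [523.0, 163.0, 57.5]
ee_rot: [-0.0, 1.0, 0.001, 0.0]
force: [0.4, -0.7, 0.1]
grip_width: 0.294
grip_force: 39.6
```

```bash
python3 -m jog '[{"tx":0,"ty":0,"tz":0,"ax":0,"ay":0,"az":0,"jaw":0.1},{"tx":0,"ty":0,"tz":0,"ax":0,"ay":0,"az":0,"jaw":-0.2},{"tx":0,"ty":0,"tz":-20,"ax":0,"ay":0,"az":0,"jaw":-0.5},{"tx":0,"ty":0,"tz":-45,"ax":0,"ay":0,"az":0,"jaw":-1},{"tx":0,"ty":-30,"tz":-45,"ax":0,"ay":0,"az":0,"jaw":-1}]'
python3 - <<'E'
from h import *
np.set_printoptions(precision=2,suppress=True)
c=cap("wrist"); save(c,"w4"); print(T_tool())
P=cloud(c); near=np.hypot(P[...,0]-522.7,P[...,1]-162.8)<40
m=near&(P[...,2]>53)&(P[...,2]<60); Q=P[m].astype(np.float32); print("rim",len(Q),cv2.minEnclosingCircle(Q[:,:2].copy()),np.median(Q[:,2]))
m=(np.hypot(P[...,0]-522.7,P[...,1]-162.8)<20)&(P[...,2]>25)&(P[...,2]<50);Q=P[m]; print("in jar",len(Q),Q.mean(0),Q[:,2].max())
m=(np.hypot(P[...,0]-470,P[...,1]-352)<50)&(P[...,2]>14)&(P[...,2]<25); Q=P[m].astype(np.float32); print("lid",len(Q),cv2.minEnclosingCircle(Q[:,:2].copy()),np.median(Q[:,2]))
E
```

```text
time_s: 10.52
eef_pos: [522.9, 192.2, 168.8]
ee_rot: [0.0, 1.0, 0.0, -0.0]
force: [0.2, 0.2, -1.1]
grip_width: 0.996
grip_force: 0.0
[[  1.     0.     0.01 524.71]
 [  0.    -1.     0.   196.38]
 [  0.01  -0.    -1.   175.23]
 [  0.     0.     0.     1.  ]]
rim 415 ((523.4718627929688, 162.89080810546875), 24.299081802368164) 55.7253
in jar 639 [525.3  163.73  36.34] 40.557196517402645
lid 3049 ((467.9056396484375, 352.89923095703125), 32.703765869140625) 18.502619
```

View pics/w4.png

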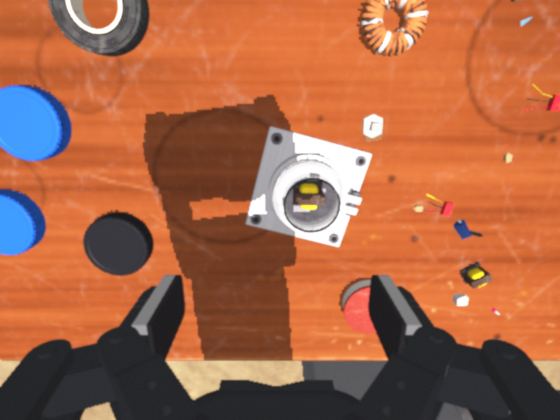

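The transformer stands upright inside the jar mouth at (311,195), below the rim. The black lid is at (118,243), and depth gives it as (467.9,352.9), top 18.5, radius 32.7, which fits. Next is the lid.

```bash
python3 -m jog '[{"tx":-18,"ty":-54,"tz":0,"ax":0,"ay":0,"az":0,"jaw":-1},{"tx":-18,"ty":-53,"tz":20,"ax":0,"ay":0,"az":0,"jaw":-1},{"tx":-19,"ty":-53,"tz":30,"ax":0,"ay":0,"az":0,"jaw":-1},{"tx":0,"ty":0,"tz":15,"ax":0,"ay":0,"az":0,"jaw":-1},{"tx":0,"ty":0,"tz":0,"ax":0,"ay":0,"az":0,"jaw":-1}]' 40
python3 -m jog '[{"tx":0,"ty":0,"tz":0,"ax":0,"ay":0,"az":0,"jaw":-1}]'
python3 - <<'E'
from h import *
np.set_printoptions(precision=3,suppress=True)
c=cap("wrist"); save(c,"w5"); print(T_tool(), sense()["joints"])
P=cloud(c)
m=(np.hypot(P[...,0]-468,P[...,1]-353)<45)&(P[...,2]>14)&(P[...,2]<25); Q=P[m].astype(np.float32); print("lid",len(Q),cv2.minEnclosingCircle(Q[:,:2].copy()),np.median(Q[:,2]),Q.mean(0),Q.min(0),Q.max(0))
E
```

```text
time_s: 11.2
eef_pos: [467.5, 351.2, 102.1]
ee_rot: [0.001, 1.0, 0.002, -0.001]
force: [0.6, -0.6, 0.6]
grip_width: 1.003
grip_force: 0.0
time_s: 11.32
eef_pos: [468.8, 351.0, 103.9]
ee_rot: [-0.0, 1.0, 0.001, 0.001]
force: [-0.7, -0.7, -0.6]
grip_width: 1.003
grip_force: 0.0
[[  1.      0.001   0.002 468.789]
 [  0.001  -1.      0.001 350.995]
 [  0.002  -0.001  -1.    104.01 ]
 [  0.      0.      0.      1.   ]] [ 0.443  0.566  1.468 -0.     1.106  2.012]
lid 5349 ((467.48699951171875, 352.91534423828125), 32.57484436035156) 18.23955 [469.235 353.045  18.222] [435.227 320.95   14.009] [499.765 384.962  20.587]
```

View pics/w5.png

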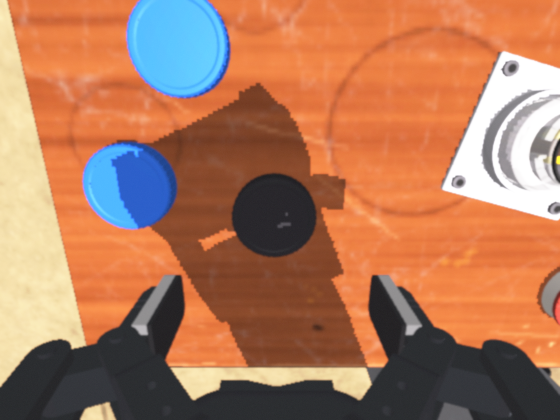

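The wrist picture shows the black lid at (274,215), centred between the fingers and clear of the blue lids. I'll descend and grip its upper part.

```bash
python3 -m jog '[{"tx":-1,"ty":-2,"tz":30,"ax":0,"ay":0,"az":0,"jaw":-1},{"tx":0,"ty":0,"tz":30,"ax":0,"ay":0,"az":0,"jaw":-1},{"tx":0,"ty":0,"tz":25,"ax":0,"ay":0,"az":0,"jaw":-1},{"tx":0,"ty":0,"tz":13,"ax":0,"ay":0,"az":0,"jaw":-1},{"tx":0,"ty":0,"tz":4,"ax":0,"ay":0,"az":0,"jaw":-1}]' 40
python3 -m jog '[{"tx":0,"ty":0,"tz":0,"ax":0,"ay":0,"az":0,"jaw":-0.6},{"tx":0,"ty":0,"tz":0,"ax":0,"ay":0,"az":0,"jaw":1},{"tx":0,"ty":0,"tz":0,"ax":0,"ay":0,"az":0,"jaw":1},{"tx":0,"ty":0,"tz":0,"ax":0,"ay":0,"az":0,"jaw":1}]'
```

```text
time_s: 12.0
eef_pos: [467.2, 353.5, 1.1]
ee_rot: [-0.0, 1.0, 0.001, 0.0]
force: [0.3, -0.1, 1.4]
grip_width: 0.999
grip_force: 0.0
time_s: 12.5
eef_pos: [467.4, 354.0, 2.4]
ee_rot: [-0.0, 1.0, 0.001, 0.001]
force: [-2.1, -1.4, 6.9]
grip_width: 0.729
grip_force: 43.9
```

```bash
python3 -m jog '[{"tx":0,"ty":0,"tz":-15,"ax":0,"ay":0,"az":0,"jaw":1},{"tx":0,"ty":0,"tz":-45,"ax":0,"ay":0,"az":0,"jaw":1},{"tx":10,"ty":34,"tz":-45,"ax":0,"ay":0,"az":0,"jaw":1},{"tx":20,"ty":40,"tz":-35,"ax":0,"ay":0,"az":0,"jaw":1},{"tx":20,"ty":40,"tz":0,"ax":0,"ay":0,"az":0,"jaw":1}]'
python3 -m jog '[{"tx":0,"ty":0,"tz":0,"ax":0,"ay":0,"az":0,"jaw":1},{"tx":0,"ty":0,"tz":0,"ax":0,"ay":0,"az":0,"jaw":1}]'
python3 - <<'E'
from h import *
np.set_printoptions(precision=2,suppress=True)
c=cap("wrist"); save(c,"w6"); print(T_tool(), sense()["force"])
t=sense()["eef_pos"]
P=cloud(c); near=np.hypot(P[...,0]-522.7,P[...,1]-162.8)<40
m=near&(P[...,2]>53)&(P[...,2]<60); Q=P[m].astype(np.float32); print("rim",len(Q),cv2.minEnclosingCircle(Q[:,:2].copy()),np.median(Q[:,2]))
L=P-t; m=(np.hypot(L[...,0],L[...,1])<45)&(L[...,2]>5)&(L[...,2]<24)
m[:,:200]&=True; Q=L[m].astype(np.float32); h=np.histogram(Q[:,2],bins=np.arange(5,25)); print(h[0])
m&=(L[...,2]>11)&(L[...,2]<20)&(abs(L[...,1])<29)
Q=L[m]; A=np.c_[Q[:,:2],np.ones(len(Q))]; print(len(Q),Q.min(0),Q.max(0),np.linalg.lstsq(A,Q[:,2],rcond=None)[0])
E
```

```text
time_s: 13.12
eef_pos: [518.8, 239.2, 145.3]
ee_rot: [-0.001, 1.0, 0.002, 0.004]
force: [0.3, 0.0, -1.7]
grip_width: 0.725
grip_force: 43.9
time_s: 13.38
eef_pos: [516.7, 240.3, 141.4]
ee_rot: [-0.0, 1.0, 0.001, 0.0]
force: [0.6, 0.1, 0.3]
grip_width: 0.725
grip_force: 43.9
[[  1.     0.    -0.   516.51]
 [  0.    -1.     0.   240.7 ]
 [ -0.    -0.    -1.   141.15]
 [  0.     0.     0.     1.  ]] [-0.52 -0.67 -0.88]
rim 572 ((523.1304321289062, 163.09091186523438), 24.25570297241211) 55.697815
[  83   83   80   88   88  100  123  138  159  727 5848 6151  915  133
  115   94  125  115  116]
13337 [-30.67 -29.    11.01] [33.33 29.   18.55] [-0.01  0.   15.99]
```

View pics/w6.png

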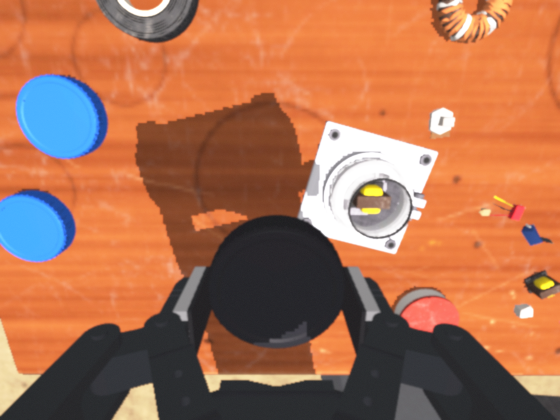

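The wrist picture shows the lid held flat and level at (277,280), with the jar at (378,207) and the transformer inside it. The rim measures (523.0,163.0). The lid sits about 0.7 mm toward tool x and its lower edge is about 2.4 mm below the TCP. I'll go above the jar and turn in the air so the last joint has room.

```bash
python3 -m jog '[{"tx":2,"ty":26,"tz":0,"ax":0,"ay":0,"az":0,"jaw":1},{"tx":2,"ty":26,"tz":10,"ax":0,"ay":0,"az":0,"jaw":1},{"tx":1.5,"ty":25.5,"tz":20,"ax":0,"ay":0,"az":0,"jaw":1},{"tx":0,"ty":0,"tz":20,"ax":0,"ay":0,"az":-0.17,"jaw":1},{"tx":0,"ty":0,"tz":10,"ax":0,"ay":0,"az":-0.17,"jaw":1}]'
python3 -m jog '[{"tx":0,"ty":0,"tz":6,"ax":0,"ay":0,"az":-0.16,"jaw":1},{"tx":0,"ty":0,"tz":0,"ax":0,"ay":0,"az":0,"jaw":1},{"tx":0,"ty":0,"tz":0,"ax":0,"ay":0,"az":0,"jaw":1}]'
python3 - <<'E'
from h import *
np.set_printoptions(precision=2,suppress=True)
print(T_tool()); s=sense(); print(s["force"],s["wrist_torque"],s["joints"])
E
```

```text
time_s: 14.05
eef_pos: [521.9, 163.2, 79.9]
ee_rot: [-0.0, 0.985, 0.174, -0.001]
force: [0.6, -0.4, -0.0]
grip_width: 0.729
grip_force: 43.9
time_s: 14.42
eef_pos: [522.7, 163.0, 75.2]
ee_rot: [-0.0, 0.969, 0.248, 0.0]
force: [0.6, 0.5, -0.9]
grip_width: 0.728
grip_force: 43.9
[[  0.88   0.48   0.   522.7 ]
 [  0.48  -0.88   0.   163.02]
 [  0.     0.    -1.    75.23]
 [  0.     0.     0.     1.  ]]
[ 0.65  0.5  -0.95] [-0.01 -0.02  0.01] [0.09 0.53 1.61 0.   1.   1.16]
```

```bash
python3 -m jog '[{"tx":-0.4,"ty":0,"tz":8,"ax":0,"ay":0,"az":0,"jaw":1},{"tx":0,"ty":0,"tz":7,"ax":0,"ay":0,"az":0,"jaw":1},{"tx":0,"ty":0,"tz":1.5,"ax":0,"ay":0,"az":0,"jaw":1},{"tx":0,"ty":0,"tz":1.5,"ax":0,"ay":0,"az":0,"jaw":1},{"tx":0,"ty":0,"tz":0,"ax":0,"ay":0,"az":0,"jaw":1}]'
python3 -m jog '[{"tx":0,"ty":0,"tz":1,"ax":0,"ay":0,"az":0,"jaw":1},{"tx":0,"ty":0,"tz":1,"ax":0,"ay":0,"az":0,"jaw":1},{"tx":0,"ty":0,"tz":0,"ax":0,"ay":0,"az":0,"jaw":1}]'
```

```text
time_s: 15.05
eef_pos: [522.4, 162.2, 56.9]
ee_rot: [-0.0, 0.969, 0.249, 0.0]
force: [-0.1, 0.2, -0.1]
grip_width: 0.727
grip_force: 43.9
time_s: 15.42
eef_pos: [522.3, 162.2, 54.9]
ee_rot: [-0.0, 0.969, 0.249, -0.0]
force: [0.2, 0.4, -0.2]
grip_width: 0.722
grip_force: 43.9
```

```bash
python3 -m jog '[{"tx":0,"ty":0,"tz":1,"ax":0,"ay":0,"az":0,"jaw":1},{"tx":0,"ty":0,"tz":1,"ax":0,"ay":0,"az":0,"jaw":1},{"tx":0,"ty":0,"tz":1,"ax":0,"ay":0,"az":0,"jaw":1},{"tx":0,"ty":0,"tz":0,"ax":0,"ay":0,"az":0,"jaw":1}]'
python3 -m jog '[{"tx":0,"ty":0,"tz":0.7,"ax":0,"ay":0,"az":0,"jaw":1},{"tx":0,"ty":0,"tz":0.5,"ax":0,"ay":0,"az":0,"jaw":1},{"tx":0,"ty":0,"tz":0,"ax":0,"ay":0,"az":0,"jaw":1}]'
```

```text
time_s: 15.92
eef_pos: [522.3, 162.2, 51.8]
ee_rot: [-0.0, 0.969, 0.249, -0.0]
force: [-0.2, -0.5, -1.3]
grip_width: 0.724
grip_force: 43.9
time_s: 16.3
eef_pos: [522.4, 162.2, 50.7]
ee_rot: [-0.0, 0.969, 0.249, -0.0]
force: [-0.1, 0.4, 0.0]
grip_width: 0.727
grip_force: 43.9
```

```bash
python3 -m jog '[{"tx":0,"ty":0,"tz":0.6,"ax":0,"ay":0,"az":0,"jaw":1},{"tx":0,"ty":0,"tz":0.6,"ax":0,"ay":0,"az":0,"jaw":1},{"tx":0,"ty":0,"tz":0,"ax":0,"ay":0,"az":0,"jaw":1}]'
python3 -m jog '[{"tx":0,"ty":0,"tz":0.5,"ax":0,"ay":0,"az":0,"jaw":1},{"tx":0,"ty":0,"tz":0.5,"ax":0,"ay":0,"az":0,"jaw":1},{"tx":0,"ty":0,"tz":0,"ax":0,"ay":0,"az":0,"jaw":1}]'; python3 -c "
from rig import *;s=sense();print(s['force'],s['wrist_torque'])"
```

```text
time_s: 16.68
eef_pos: [522.5, 162.2, 49.8]
ee_rot: [0.0, 0.969, 0.249, 0.0]
force: [-1.4, -0.0, 5.0]
grip_width: 0.725
grip_force: 44.4
time_s: 17.05
eef_pos: [522.5, 162.1, 48.8]
ee_rot: [0.0, 0.968, 0.249, 0.0]
force: [-0.9, -2.0, 3.7]
grip_width: 0.729
grip_force: 44.4
[-0.89899825 -1.9622217   3.68656748] [-0.25738905  0.09686577  0.2424713 ]
```

```bash
python3 -m jog '[{"tx":0,"ty":0,"tz":0,"ax":0,"ay":0,"az":-0.05,"jaw":1},{"tx":0,"ty":0,"tz":0,"ax":0,"ay":0,"az":-0.05,"jaw":1},{"tx":0,"ty":0,"tz":0,"ax":0,"ay":0,"az":0,"jaw":1}]'; python3 -c "
from rig import *;s=sense();print(s['wrist_torque'])"
python3 -m jog '[{"tx":0,"ty":0,"tz":0,"ax":0,"ay":0,"az":-0.05,"jaw":1},{"tx":0,"ty":0,"tz":0,"ax":0,"ay":0,"az":-0.05,"jaw":1},{"tx":0,"ty":0,"tz":0,"ax":0,"ay":0,"az":0,"jaw":1}]'; python3 -c "
from rig import *;s=sense();print(s['wrist_torque'])"
```

```text
time_s: 17.42
eef_pos: [522.3, 162.2, 48.2]
ee_rot: [-0.0, 0.955, 0.297, -0.0]
force: [0.2, -0.1, 0.0]
grip_width: 0.726
grip_force: 44.0
[-0.04135635  0.03609777 -0.02238424]
time_s: 17.8
eef_pos: [522.6, 162.3, 48.4]
ee_rot: [-0.0, 0.939, 0.343, 0.0]
force: [1.3, 1.3, -1.6]
grip_width: 0.723
grip_force: 43.9
[ 0.08817059 -0.33470813 -0.15464324]
```

```bash
python3 -m jog '[{"tx":0,"ty":0,"tz":0.5,"ax":0,"ay":0,"az":0,"jaw":1},{"tx":0,"ty":0,"tz":0,"ax":0,"ay":0,"az":0,"jaw":1}]'; python3 -c "
from rig import *;s=sense();print(s['wrist_torque'])"
python3 -m jog '[{"tx":0,"ty":0,"tz":0.5,"ax":0,"ay":0,"az":0,"jaw":1},{"tx":0,"ty":0,"tz":0,"ax":0,"ay":0,"az":0,"jaw":1}]'; python3 -c "
from rig import *;s=sense();print(s['wrist_torque'])"
```

```text
time_s: 18.05
eef_pos: [522.6, 162.3, 48.1]
ee_rot: [0.0, 0.939, 0.344, 0.0]
force: [2.0, 0.4, -0.1]
grip_width: 0.725
grip_force: 44.1
[ 0.18183024 -0.30049464 -0.10040671]
time_s: 18.3
eef_pos: [522.6, 162.3, 47.7]
ee_rot: [0.0, 0.939, 0.344, 0.0]
force: [2.9, 1.4, 1.0]
grip_width: 0.725
grip_force: 44.2
[ 0.21841176 -0.40431694 -0.1182174 ]
```

```bash
python3 -m jog '[{"tx":0.5,"ty":0,"tz":0.3,"ax":0,"ay":0,"az":0,"jaw":1},{"tx":0,"ty":0,"tz":0,"ax":0,"ay":0,"az":0,"jaw":1}]'; python3 -c "
from rig import *;s=sense();print(s['wrist_torque'])"
python3 -m jog '[{"tx":0,"ty":0,"tz":0.6,"ax":0,"ay":0,"az":0,"jaw":1},{"tx":0,"ty":0,"tz":0,"ax":0,"ay":0,"az":0,"jaw":1}]'; python3 -c "
from rig import *;s=sense();print(s['wrist_torque'])"
```

```text
time_s: 18.55
eef_pos: [522.7, 162.5, 47.1]
ee_rot: [0.0, 0.939, 0.344, -0.0]
force: [1.8, -0.1, 0.0]
grip_width: 0.724
grip_force: 44.1
[ 0.05637866 -0.34304601 -0.09809174]
time_s: 18.8
eef_pos: [522.7, 162.5, 46.5]
ee_rot: [0.0, 0.939, 0.344, -0.0]
force: [1.2, -0.5, 0.0]
grip_width: 0.726
grip_force: 44.1
[ 0.00535502 -0.31003335 -0.10757415]
```

```bash
python3 -m jog '[{"tx":0,"ty":0,"tz":0.8,"ax":0,"ay":0,"az":0,"jaw":1},{"tx":0,"ty":0,"tz":0.8,"ax":0,"ay":0,"az":0,"jaw":1},{"tx":0,"ty":0,"tz":0,"ax":0,"ay":0,"az":0,"jaw":1}]'; python3 -c "
from rig import *;s=sense();print(s['wrist_torque'])"
python3 -m jog '[{"tx":0,"ty":0,"tz":0.7,"ax":0,"ay":0,"az":0,"jaw":1},{"tx":0,"ty":0,"tz":0.5,"ax":0,"ay":0,"az":0,"jaw":1},{"tx":0,"ty":0,"tz":0,"ax":0,"ay":0,"az":0,"jaw":1}]'; python3 -c "
from rig import *;s=sense();print(s['wrist_torque'])"
```

```text
time_s: 19.18
eef_pos: [522.7, 162.5, 44.9]
ee_rot: [-0.0, 0.939, 0.344, -0.0]
force: [1.8, -0.1, 0.6]
grip_width: 0.726
grip_force: 44.1
[ 0.02630651 -0.36609647 -0.0696014 ]
time_s: 19.55
eef_pos: [522.8, 162.5, 43.8]
ee_rot: [-0.0, 0.939, 0.344, -0.0]
force: [1.9, -0.3, 0.9]
grip_width: 0.727
grip_force: 44.1
[ 0.01857531 -0.29896977 -0.06962131]
```

```bash
python3 -m jog '[{"tx":0,"ty":0,"tz":0.6,"ax":0,"ay":0,"az":0,"jaw":1},{"tx":0,"ty":0,"tz":0.5,"ax":0,"ay":0,"az":0,"jaw":1},{"tx":0,"ty":0,"tz":0,"ax":0,"ay":0,"az":0,"jaw":1}]'; python3 -c "
from rig import *;s=sense();print(s['wrist_torque'])"
python3 -m jog '[{"tx":0,"ty":0,"tz":0.4,"ax":0,"ay":0,"az":0,"jaw":1},{"tx":0,"ty":0,"tz":0,"ax":0,"ay":0,"az":0,"jaw":1}]'; python3 -c "
from rig import *;s=sense();print(s['wrist_torque'])"
```

```text
time_s: 19.92
eef_pos: [522.8, 162.5, 42.8]
ee_rot: [0.0, 0.939, 0.344, 0.0]
force: [1.3, 0.5, 2.8]
grip_width: 0.728
grip_force: 44.3
[ 0.05248474 -0.19003006 -0.09166529]
time_s: 20.18
eef_pos: [522.8, 162.6, 42.6]
ee_rot: [0.0, 0.939, 0.344, 0.0]
force: [0.0, -1.3, 5.1]
grip_width: 0.723
grip_force: 44.5
[ 0.01614225  0.02397082 -0.05395097]
```

```bash
python3 -m jog '[{"tx":0,"ty":0,"tz":0.1,"ax":0,"ay":0,"az":0.08,"jaw":1},{"tx":0,"ty":0,"tz":0.1,"ax":0,"ay":0,"az":0.08,"jaw":1},{"tx":0,"ty":0,"tz":0,"ax":0,"ay":0,"az":0,"jaw":1}]'; python3 -c "
from rig import *;s=sense();print(s['wrist_torque'])"
python3 -m jog '[{"tx":0,"ty":0,"tz":0.1,"ax":0,"ay":0,"az":0.08,"jaw":1},{"tx":0,"ty":0,"tz":0.1,"ax":0,"ay":0,"az":0.08,"jaw":1},{"tx":0,"ty":0,"tz":0,"ax":0,"ay":0,"az":0,"jaw":1}]'; python3 -c "
from rig import *;s=sense();print(s['wrist_torque'])"
```

```text
time_s: 20.55
eef_pos: [522.8, 162.6, 42.4]
ee_rot: [0.0, 0.963, 0.268, 0.0]
force: [0.5, -0.1, 5.5]
grip_width: 0.729
grip_force: 44.5
[ 0.01210207 -0.00164857 -0.08651653]
time_s: 20.92
eef_pos: [522.9, 162.6, 42.3]
ee_rot: [0.0, 0.982, 0.19, 0.0]
force: [-0.2, -0.3, 6.1]
grip_width: 0.722
grip_force: 44.6
[-0.0075047   0.04199185 -0.09041696]
```

```bash
python3 -m jog '[{"tx":0,"ty":0,"tz":0.1,"ax":0,"ay":0,"az":0.08,"jaw":1},{"tx":0,"ty":0,"tz":0.1,"ax":0,"ay":0,"az":0.08,"jaw":1},{"tx":0,"ty":0,"tz":0,"ax":0,"ay":0,"az":0,"jaw":1}]'; python3 -c "
from rig import *;s=sense();print(s['wrist_torque'])"
python3 -m jog '[{"tx":0,"ty":0,"tz":0.1,"ax":0,"ay":0,"az":0.08,"jaw":1},{"tx":0,"ty":0,"tz":0.1,"ax":0,"ay":0,"az":0.08,"jaw":1},{"tx":0,"ty":0,"tz":0,"ax":0,"ay":0,"az":0,"jaw":1}]'; python3 -c "
from rig import *;s=sense();print(s['wrist_torque'])"
```

```text
time_s: 21.3
eef_pos: [523.0, 162.6, 42.2]
ee_rot: [0.0, 0.994, 0.111, 0.0]
force: [0.7, -0.7, 6.6]
grip_width: 0.724
grip_force: 44.7
[ 0.04478926  0.01995498 -0.12931604]
time_s: 21.68
eef_pos: [523.1, 162.6, 42.1]
ee_rot: [-0.0, 1.0, 0.031, 0.0]
force: [0.3, 0.1, 7.5]
grip_width: 0.722
grip_force: 44.7
[-0.01823203  0.07614574 -0.11355145]
```

```bash
python3 -m jog '[{"tx":0,"ty":0,"tz":0.15,"ax":0,"ay":0,"az":0.08,"jaw":1},{"tx":0,"ty":0,"tz":0.15,"ax":0,"ay":0,"az":0.08,"jaw":1},{"tx":0,"ty":0,"tz":0,"ax":0,"ay":0,"az":0,"jaw":1}]'; python3 -c "
from rig import *;s=sense();print(s['wrist_torque'])"
python3 -m jog '[{"tx":0,"ty":0,"tz":0.15,"ax":0,"ay":0,"az":0.08,"jaw":1},{"tx":0,"ty":0,"tz":0.15,"ax":0,"ay":0,"az":0.08,"jaw":1},{"tx":0,"ty":0,"tz":0,"ax":0,"ay":0,"az":0,"jaw":1}]'; python3 -c "
from rig import *;s=sense();print(s['wrist_torque'],s['joints'])"
```

```text
time_s: 22.05
eef_pos: [523.1, 162.6, 41.8]
ee_rot: [-0.0, 0.999, -0.049, 0.0]
force: [0.0, -0.2, 7.1]
grip_width: 0.722
grip_force: 44.7
[-0.00998191 -0.03139639 -0.20051703]
time_s: 22.42
eef_pos: [523.0, 162.6, 41.4]
ee_rot: [-0.0, 0.992, -0.129, 0.0]
force: [-0.4, -0.5, 7.2]
grip_width: 0.725
grip_force: 44.7
[ 0.02202895 -0.04858958 -0.07952575] [ 8.74701837e-02  5.82911087e-01  1.63572189e+00 -2.89002906e-05
  9.22119556e-01  1.91617011e+00]
```

```bash
python3 -m jog '[{"tx":0,"ty":0,"tz":0.15,"ax":0,"ay":0,"az":0.06,"jaw":1},{"tx":0,"ty":0,"tz":0.1,"ax":0,"ay":0,"az":0.04,"jaw":1},{"tx":0,"ty":0,"tz":0,"ax":0,"ay":0,"az":0,"jaw":1}]'; python3 -c "
from rig import *;s=sense();print(s['wrist_torque'])"
python3 -m jog '[{"tx":0,"ty":0,"tz":0.1,"ax":0,"ay":0,"az":0.05,"jaw":1},{"tx":0,"ty":0,"tz":0.1,"ax":0,"ay":0,"az":0.03,"jaw":1},{"tx":0,"ty":0,"tz":0,"ax":0,"ay":0,"az":0,"jaw":1}]'; python3 -c "
from rig import *;s=sense();print(s['wrist_torque'])"
```

```text
time_s: 22.8
eef_pos: [523.0, 162.6, 41.2]
ee_rot: [-0.0, 0.984, -0.178, 0.0]
force: [0.6, 0.0, 6.4]
grip_width: 0.722
grip_force: 44.7
[0.02790157 0.04546474 0.09994267]
time_s: 23.18
eef_pos: [523.0, 162.6, 41.1]
ee_rot: [-0.0, 0.976, -0.217, 0.0]
force: [0.5, 0.5, 7.6]
grip_width: 0.723
grip_force: 44.8
[0.00418143 0.021155   0.14983872]
```

```bash
python3 -m jog '[{"tx":0,"ty":0,"tz":0.05,"ax":0,"ay":0,"az":0.03,"jaw":1},{"tx":0,"ty":0,"tz":0,"ax":0,"ay":0,"az":0,"jaw":1}]'; python3 -c "
from rig import *;s=sense();print(s['wrist_torque'])"
python3 -m jog '[{"tx":0,"ty":0,"tz":0.05,"ax":0,"ay":0,"az":0.03,"jaw":1},{"tx":0,"ty":0,"tz":0,"ax":0,"ay":0,"az":0,"jaw":1}]'; python3 -c "
from rig import *;s=sense();print(s['wrist_torque'])"
```

```text
time_s: 23.42
eef_pos: [523.0, 162.6, 41.0]
ee_rot: [-0.0, 0.973, -0.231, 0.0]
force: [-0.6, 0.4, 7.1]
grip_width: 0.727
grip_force: 44.7
[0.08418575 0.07092696 0.16778663]
time_s: 23.68
eef_pos: [523.0, 162.6, 40.9]
ee_rot: [-0.0, 0.969, -0.246, 0.0]
force: [-0.5, 1.0, 7.6]
grip_width: 0.723
grip_force: 44.7
[0.03274891 0.08966783 0.17760223]
```

```bash
for i in 1; do python3 -m jog '[{"tx":0,"ty":0,"tz":0,"ax":0,"ay":0,"az":0.03,"jaw":1},{"tx":0,"ty":0,"tz":0,"ax":0,"ay":0,"az":0,"jaw":1}]'; done; python3 -c "
from rig import *;s=sense();print(s['wrist_torque'])"
python3 -m jog '[{"tx":0,"ty":0,"tz":0,"ax":0,"ay":0,"az":0.03,"jaw":1},{"tx":0,"ty":0,"tz":0,"ax":0,"ay":0,"az":0,"jaw":1}]'; python3 -c "
from rig import *;s=sense();print(s['wrist_torque'])"
```

```text
time_s: 23.92
eef_pos: [523.0, 162.6, 40.9]
ee_rot: [-0.0, 0.966, -0.26, 0.0]
force: [0.4, 0.4, 5.8]
grip_width: 0.729
grip_force: 44.7
[ 0.00771255 -0.02695801  0.23636946]
time_s: 24.18
eef_pos: [523.0, 162.7, 40.8]
ee_rot: [-0.0, 0.962, -0.275, 0.0]
force: [0.1, 0.3, 5.3]
grip_width: 0.725
grip_force: 44.6
[0.07094035 0.03764625 0.18004012]
```

```bash
python3 -m jog '[{"tx":0,"ty":0,"tz":0,"ax":0,"ay":0,"az":0.03,"jaw":1},{"tx":0,"ty":0,"tz":0,"ax":0,"ay":0,"az":0,"jaw":1}]'; python3 -c "
from rig import *;s=sense();print(s['wrist_torque'])"
python3 -m jog '[{"tx":0,"ty":0,"tz":0,"ax":0,"ay":0,"az":0.03,"jaw":1},{"tx":0,"ty":0,"tz":0,"ax":0,"ay":0,"az":0,"jaw":1}]'; python3 -c "
from rig import *;s=sense();print(s['wrist_torque'])"
```

```text
time_s: 24.42
eef_pos: [523.0, 162.7, 40.8]
ee_rot: [-0.0, 0.957, -0.289, 0.0]
force: [0.7, 0.5, 6.1]
grip_width: 0.726
grip_force: 44.6
[ 0.12923221 -0.02612773  0.23049868]
time_s: 24.68
eef_pos: [522.9, 162.8, 40.7]
ee_rot: [-0.0, 0.953, -0.303, 0.0]
force: [1.0, 1.6, 6.1]
grip_width: 0.728
grip_force: 44.6
[ 0.3205563  -0.04913227  0.60117931]
```

Torque jumped to 0.6 N m at z 40.7, which is the firm stop at the expected home height. I'll ease off the twist and pressure, let go and look.

```bash
python3 -m jog '[{"tx":0,"ty":0,"tz":-0.3,"ax":0,"ay":0,"az":-0.03,"jaw":1},{"tx":0,"ty":0,"tz":0,"ax":0,"ay":0,"az":0,"jaw":-1},{"tx":0,"ty":0,"tz":0,"ax":0,"ay":0,"az":0,"jaw":-1},{"tx":0,"ty":0,"tz":0,"ax":0,"ay":0,"az":0,"jaw":-1},{"tx":0,"ty":0,"tz":-20,"ax":0,"ay":0,"az":0,"jaw":-1}]'
python3 -m jog '[{"tx":0,"ty":0,"tz":-40,"ax":0,"ay":0,"az":0,"jaw":-1},{"tx":0,"ty":0,"tz":-40,"ax":0,"ay":0,"az":0,"jaw":-1},{"tx":0,"ty":0,"tz":0,"ax":0,"ay":0,"az":0,"jaw":-1},{"tx":0,"ty":0,"tz":0,"ax":0,"ay":0,"az":0,"jaw":-1}]'
python3 - <<'E'
from h import *
np.set_printoptions(precision=3,suppress=True)
c=cap("wrist"); save(c,"w7"); print(T_tool(),sense()["force"])
P=cloud(c); near=np.hypot(P[...,0]-523,P[...,1]-163)<40
m=near&(P[...,2]>52)&(P[...,2]<65); Q=P[m].astype(np.float32); print("lid",len(Q),cv2.minEnclosingCircle(Q[:,:2].copy()),np.median(Q[:,2]))
A=np.c_[Q[:,:2]-[523,163],np.ones(len(Q))]; print(np.linalg.lstsq(A,Q[:,2],rcond=None)[0])
E
```

```text
time_s: 25.3
eef_pos: [521.8, 162.4, 59.7]
ee_rot: [0.001, 0.957, -0.289, -0.002]
force: [-0.9, -0.3, 0.2]
grip_width: 0.997
grip_force: 0.0
time_s: 25.8
eef_pos: [522.3, 162.5, 139.8]
ee_rot: [0.0, 0.957, -0.289, -0.001]
force: [0.5, 0.0, -0.4]
grip_width: 1.0
grip_force: 0.0
[[  0.832  -0.554  -0.002 522.115]
 [ -0.554  -0.832  -0.    162.438]
 [ -0.002   0.001  -1.    139.393]
 [  0.      0.      0.      1.   ]] [ 0.553 -0.384  0.031]
lid 5493 ((522.9432983398438, 162.82798767089844), 32.569801330566406) 56.74658
[-0.004  0.003 56.732]
```

View pics/w7.png

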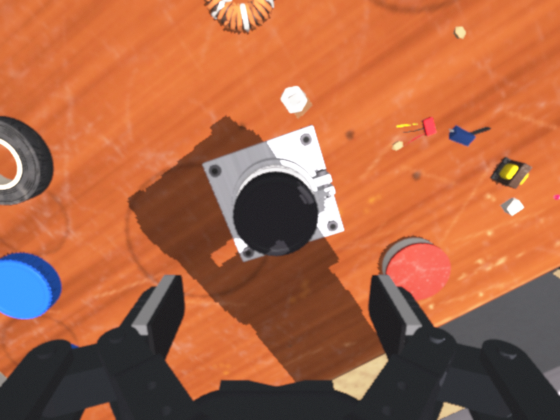

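The lid sits level on the jar at (276,213). Its top measures 56.7 mm, which is 56.0 mm plus the usual 0.7 mm bias, so it is home. The robot is clear of it, so I'm handing in.

```bash
python3 -c "
from rig import *
print(finish_job())"
```

```text
the job is handed in; nothing more can be done
None
```

The transformer is in the jar, the lid is screwed to its stop with its top level at the home height, and I handed the job in at about 26 s; no verdict came back.

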